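Still life in order of height

TASK

Set up the still life on the plywood board: stand the four containers (small paint jar, larger paint jar, spray can, plastic drink bottle) upright in order of height, one centred on each tape cross, with the tallest on the cross next to the steel bookend and the shortest on the cross farthest from it. Let go of them all and leave them standing still.

Things in the scene. Friction and masses are not known exactly. Their poses are not given: they have to be found in the camera images.
- board: Flat plywood plank lying fixed on the desk, 100 mm (its x) by 460 mm (its y) and 15 mm thick. Origin: centre of its underside, at desk level. Its y axis runs along the row of crosses; its top is 15 mm above the desk. It runs roughly left to right across the desk, turned by up to about 6 degrees.
- bookend: Dark steel bookend fixed upright on one end of the board (either end), 205 mm from the board's middle and 70 mm from the nearest cross: a plate 6 mm thick, 90 mm wide across the board and standing 110 mm above the board, on a foot 44 mm long in the row's direction and 4 mm high. Origin: centre of its foot, on the board's top. An eraser lies at the other end of the board and plays no part.
- mark_a: One of the four identical crosses of pale tape stuck on the board, flat, 80 mm across the board and 60 mm along it. Origin: the centre of the cross, on the board's top surface. The four lie in one straight row along the middle of the board, 90 mm apart; the letters say nothing of their order in the row, which differs from start to start.
- mark_b: One of the four identical crosses of pale tape stuck on the board, flat, 80 mm across the board and 60 mm along it. Origin: the centre of the cross, on the board's top surface. The four lie in one straight row along the middle of the board, 90 mm apart; the letters say nothing of their order in the row, which differs from start to start.
- mark_c: One of the four identical crosses of pale tape stuck on the board, flat, 80 mm across the board and 60 mm along it. Origin: the centre of the cross, on the board's top surface. The four lie in one straight row along the middle of the board, 90 mm apart; the letters say nothing of their order in the row, which differs from start to start.
- mark_d: One of the four identical crosses of pale tape stuck on the board, flat, 80 mm across the board and 60 mm along it. Origin: the centre of the cross, on the board's top surface. The four lie in one straight row along the middle of the board, 90 mm apart; the letters say nothing of their order in the row, which differs from start to start.
- small_jar: Small open screw jar with blue paint on it, the shortest container: 64 mm tall, 43 mm in diameter, about 70 g. It has a solid floor and round walls. Origin: centre of its underside; z up along its axis. Stands upright on the desk in front of the board.
- jar: Larger open screw jar with olive-brown paint on it: 89 mm tall, 63 mm in diameter, about 145 g, third in height. Origin: centre of its underside; z up along its axis. Stands upright on the desk in front of the board.
- spray_can: Plain aluminium spray can with a white paper band and a white cap, second in height: 150 mm tall in all, 53 mm in diameter up to 112 mm, then tapering to the cap, 39 mm in diameter, from 124 to 150 mm; about 180 g. Origin: centre of its underside; z up along its axis. Stands upright on the desk in front of the board.
- pet_bottle: Clear plastic bottle, red and white top, the tallest: 218 mm, about 90 g. Body 64 mm in diameter up to 115 mm, tapering to 26 mm at 175 mm; lift it by the round red collar, 31 mm in diameter, from 190 to 202 mm; a 20 mm nozzle above. It can swing: grip firmly, carry smoothly. Origin: centre of its underside; z up along its axis. Stands upright on the desk in front of the board.
There are look-alikes about, which are no part of the job. Leave any yellow look-alike of the small_jar alone.

How it is judged (in metres and radians):
At the end, for the whole second after the job is handed in: Counted from the bookend: bottle, spray can, larger jar, small jar, each released and at rest, upright (0.08 rad), standing on the board (underside 10 to 20 mm above the desk), its axis within 15 mm of its cross, both along and across the row (x of pet_bottle in the frame of board between -0.015 and 0.015 m and horizontal distance between pet_bottle and bookend between 0.055 and 0.085 m and height (world z) of pet_bottle between 0.01 and 0.02 m and angle between each of pet_bottle, spray_can, jar, small_jar's own z axis and vertical below 0.08 rad and linear speed of each of pet_bottle, spray_can, jar, small_jar below 0.02 m/s and angular speed of each of pet_bottle, spray_can, jar, small_jar below 0.2 rad/s and x of spray_can in the frame of board between -0.015 and 0.015 m and horizontal distance between spray_can and bookend between 0.145 and 0.175 m and height (world z) of spray_can between 0.01 and 0.02 m and x of jar in the frame of board between -0.015 and 0.015 m and horizontal distance between jar and bookend between 0.235 and 0.265 m and height (world z) of jar between 0.01 and 0.02 m and x of small_jar in the frame of board between -0.015 and 0.015 m and horizontal distance between small_jar and bookend between 0.325 and 0.355 m and height (world z) of small_jar between 0.01 and 0.02 m); the robot touches nothing.
It also fails if it takes over 120 s, if anything falls off the work surface, if the arm or the gripper's body presses on something with over 40 N, if the wrist force passes 120 N, or if a joint passes its speed limit or range.

ROBOT

A 7-joint arm with a two-finger parallel gripper is mounted at the origin on a cart in front of the work surface, level with it; the furniture and walls round the work are solid. World frame = base frame: x ahead of the robot, y to its left, z up, the work surface at z = 0. Lengths are in m, angles in degrees, forces in N, time in s.
With the tool pointing down it reaches from about 0.35 to 0.9 m from the base axis. Payload 19.9 kg.
Tool frame: the origin (TCP) lies midway between the tips of the shut fingers; the grasp point (between the pads) lies r.pinch_z behind it (r.pinch_z is the distance from the TCP to the grasp point, in m); z points along the fingers, y is the line along which they close (so a half turn about z gives the same grasp; the last joint's range is limited). The gripper opens to 94 mm and grips with 3 to 60 N. Pads are 16 mm wide; open, the fingers measure 119 mm over their backs; the gripper's body (75 mm by 177 mm) begins 78 mm behind the grasp point.
Start: joints at [-68.955, 23.915, -0.59, 92.452, 0.269, 63.638, -3.037], TCP at [0.248, 0.573, 0.205] pointing down, gripper open.
Joint ranges: [-161.28, 161.28], [-22.2, 115.67], [-73.04, 71.86], [3.21, 147.25], [-68.34, 248.33], [10.77, 114.83], [-161.83, 161.83]. Speed limits (degrees/s): [108.29, 108.29, 136.94, 136.94, 172.46, 172.46, 172.46].

INTERFACE

Orientations are given as [roll, pitch, yaw] about the fixed x, y, z axes, in that order (R = Rz(yaw) Ry(pitch) Rx(roll)).
In Python, from rig import r gives the robot as it stands. The module is installed in compiled form; this text tells all that it offers.
- The arm moves only by the tool servo_tool, never from a script. Its argument "rows" is a list of rows, each an object of numbers: "rx", "ry", "rz": the turn, a rotation vector about the tool's x, y, z in degrees; "dx", "dy", "dz": the shift along the tool's x, y, z in m; "gripper": the closure in counts, from 0 (fully open) to 255 (shut). In form: [{"rx": .., "ry": .., "rz": .., "dx": .., "dy": .., "dz": .., "gripper": ..}, ...]. A call has 1 to 20 rows; each row is the pose to reach, as a shift and turn from the pose commanded when the call began, along the tool's axes at that moment; what a row does not reach only later rows make up. A row lasts 1/10 s, in which the tool goes at most 50 mm and 8.59 degrees, less where a joint would pass 70% of its speed; a pose out of reach is approached as far as the arm can. A call with a gripper value outside its range is refused whole. The fingers move at their own pace and stop on an object; the grip force is fixed at half the most. Time passes only in rows, so rows that repeat a pose let the fingers close. It gives the time, the measured TCP pose, the force, the opening and the grip force at its end, in the units of the state.
- r.read_state(): the state, without advancing time (a new reading comes with each control period).
- r.capture(name): name is "scene" or "top"; returns the picture (420x560x3 uint8, red, green, blue); there is no depth.
- r.get_calibration(name): a dict with "vfov" (degrees; the focal length in pixels is half the picture's height over the tangent of half this angle, whatever the lens; pixels are square), "cx", "cy" (the principal point, pixels), "k1" (the pictures are not rectified: a ray, as slopes to the right and down, at radius r is drawn at 1 + k1 r^2 times it, then the intrinsics apply), "rvec" (rotation vector, rad) and "tvec" (3), from world to camera coordinates, as OpenCV has them. Camera axes: x right, y down, z forward; pixel columns grow to the right and rows downward; lengths in m; the calibration is good to about 2 mm. A picture is of the moment at which its call begins. get_calibration takes no time and is no camera call.
- r.close_job(): hands the job in; it is judged then, once.
The state is a dict: "time": time; "joints": joint angles; "qvel": joint speeds; "effort": joint torques, N m; "tcp_pos": TCP position; "orientation": TCP orientation; "contact_force": force on the tool from outside, world axes, zero at the start; "torque": the same for the moment, N m; "opening": finger opening in m; "grip_force": force on a finger pad.
Only numpy, scipy, OpenCV 4.12 (cv2) and the standard library are available. Lean on these libraries where they do the work, as an engineer would, in place of code of your own. Each camera call takes 0.05 s, during which the arm holds its last target. There are 200 camera calls.

## Working session

There is one attempt and no reset: what is moved stays moved. The work goes in short steps, Python scripts to look and compute and a tool call to move; the robot and the scene stay as the last step left them, time stands still between calls to the robot, and variables do not carry over. Pictures are saved under pics/ and viewed, at most 14 in all, crops included, and the job is handed in when it is done.

Besides the shell and the picture viewer there is one more tool, called after "Call:" as name(argument=value, ...), one argument or row to a line, values as JSON. servo_tool: Moves the arm, as the interface text tells. Its arguments: {"type":"object","properties":{"rows":{"type":"array","items":{"type":"object","properties":{"rx":{"type":"number"},"ry":{"type":"number"},"rz":{"type":"number"},"dx":{"type":"number"},"dy":{"type":"number"},"dz":{"type":"number"},"gripper":{"type":"number"}}}}},"required":["rows"]}

```bash
mkdir -p pics
cat > h.py <<'E'
from rig import r
import numpy as np, cv2
def K(n):
    c=r.get_calibration(n); f=210/np.tan(np.radians(c["vfov"])/2)
    R=cv2.Rodrigues(np.array(c["rvec"],float))[0]; t=np.array(c["tvec"],float).ravel()
    return c,f,R,t
def ray(n,u,v):
    c,f,R,t=K(n); d=np.array([(u-c["cx"])/f,(v-c["cy"])/f]); s=d.copy()
    for _ in range(30): s=d/(1+c["k1"]*(s@s))
    w=R.T@np.array([s[0],s[1],1.]); return -R.T@t,w
def pt(n,u,v,z):
    o,w=ray(n,u,v); return o+w*(z-o[2])/w[2]
def px(n,P):
    c,f,R,t=K(n); q=R@np.array(P,float)+t; s=q[:2]/q[2]; s=s*(1+c["k1"]*(s@s))
    return s[0]*f+c["cx"],s[1]*f+c["cy"]
def save(n,name):
    im=r.capture(n); cv2.imwrite(f"pics/{name}.png",im[:,:,::-1]); return im
E
python3 - <<'E'
from h import *
save("scene","s0");save("top","t0")
for n in("scene","top"):
    c,f,R,t=K(n);print(c,f,-R.T@t)
print(r.read_state(),r.pinch_z)
E
```

```text
{'vfov': 52.49759376401487, 'cx': 282.42187952021993, 'cy': 208.15349529709832, 'k1': -0.1188433827154752, 'rvec': array([ 2.02923328, -1.17800721,  0.52556167]), 'tvec': array([-0.20555775,  0.36756727,  0.52469417])} 425.86041741761306 [-0.02812529 -0.25933085  0.6201775 ]
{'vfov': 56.28564332815151, 'cx': 277.24692679568824, 'cy': 212.47069579653052, 'k1': 0.03137385471003771, 'rvec': array([ 2.17043268, -2.12728344,  0.09298722]), 'tvec': array([0.08489375, 0.55948986, 0.8382406 ])} 392.5885885693702 [0.45818395 0.07053577 0.89887448]
{'time': 0.1, 'joints': array([-68.95490264,  23.94555594,  -0.58939284,  92.48189429,
         0.26925462,  63.63842734,  -3.0371779 ]), 'qvel': array([ 0.01570758, -0.05880132, -0.03445345, -0.11413473, -0.00861664,
       -0.00834294,  0.00219615]), 'effort': array([ 9.43866471e-04, -8.52580762e+01,  6.39803689e-01, -4.26685774e+01,
       -4.88528016e-02,  1.65378355e-02,  5.05972309e-05]), 'tcp_pos': array([0.24832907, 0.57317391, 0.20487904]), 'orientation': array([-1.79935687e+02,  5.32249515e-03,  1.56576225e+02]), 'contact_force': array([ 0.8579672 , -0.23558972, -0.05624782]), 'torque': array([-0.01103203, -0.02472699, -0.03989108]), 'grip_force': 0.0, 'opening': 0.09411125269164593} 0.0188
```

View pics/s0.png

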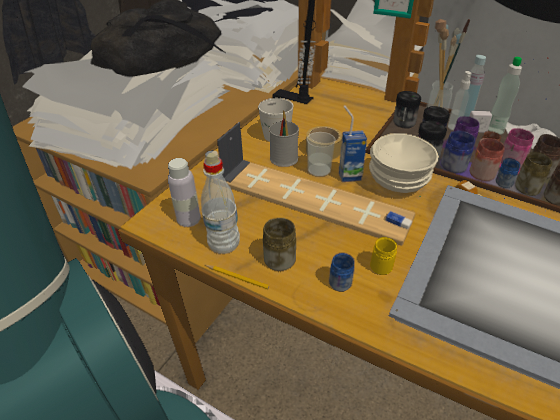

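View pics/t0.png

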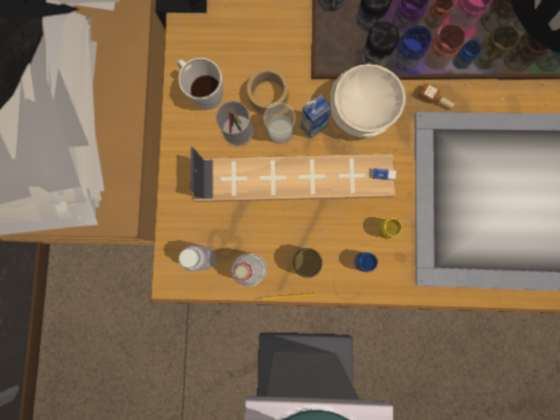

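The scene image shows the spray can at (183,190), bottle at (220,215), olive jar at (279,245), blue small jar at (342,271) and yellow look-alike at (384,256). In the top view the bookend is at the left (202,175), and the crosses are at (234,178), (273,177), (312,176) and (352,175).

Small-jar candidates in the top view are blue (366,262) and yellow (391,228). Blue fits the description. The bottles and jars at the back on the tray aren't in front of the board. I'll confirm with a crop.

Run:
```python
from h import *
im=cv2.imread("pics/t0.png")
cv2.imwrite("pics/t0c.png",cv2.resize(im[145:305,165:425],None,fx=3,fy=3,interpolation=cv2.INTER_CUBIC))
c=im[150:205,215:400]
hsv=cv2.cvtColor(im,cv2.COLOR_BGR2HSV)
m=((hsv[...,1]<85)&(hsv[...,2]>185)).astype(np.uint8)
m[:155]=0;m[203:]=0;m[:,:215]=0;m[:,370:]=0
n,l,s,ce=cv2.connectedComponentsWithStats(m)
for i in range(1,n):
    if s[i,4]>20: x,y,w,h=s[i,:4]; print(s[i],ce[i],pt("top",x+w/2-.5,y+h/2-.5,.015).round(4),pt("top",*ce[i],.015).round(4))
# blue jar mask
b=((hsv[...,0]>100)&(hsv[...,0]<130)&(hsv[...,1]>120)).astype(np.uint8); b[:240]=0;b[290:]=0;b[:,:340]=0;b[:,400:]=0
x,y,w,h=cv2.boundingRect(b);print("blue",x,y,w,h,pt("top",x+w/2-.5,y+h/2-.5,.045))
```

```text
[299 159  27  35 262] [312.14122137 176.19847328] [0.6451 0.019  0.015 ] [0.6447 0.0187 0.015 ]
[339 158  27  35 260] [351.93846154 175.16538462] [ 0.6488 -0.0718  0.015 ] [ 0.6484 -0.0716  0.015 ]
[220 161  27  35 247] [233.41700405 177.77732794] [0.6376 0.2    0.015 ] [0.6381 0.199  0.015 ]
[260 160  27  35 254] [272.81496063 177.42519685] [0.6414 0.1082 0.015 ] [0.6404 0.1086 0.015 ]
blue 358 254 17 17 [ 0.45311231 -0.09663531  0.045     ]
```

View pics/t0c.png

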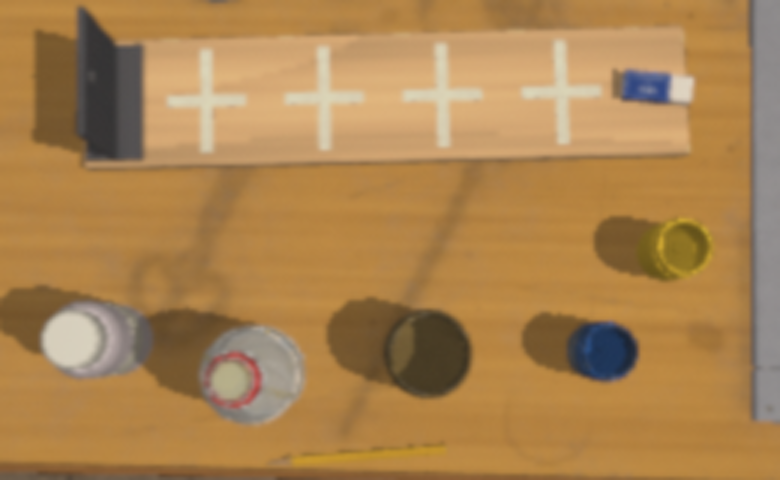

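The crop confirms the blue jar at top-view (366,262). The yellow one is at (391,228). It also gives the cap centre at (189,258), the red collar at (243,271) and the jar rim at (307.5,262).

```bash
cat >> h.py <<'E'
Cm=np.array([[.6379,.1985],[.6414,.1086],[.6449,.0187],[.6484,-.0712]])
def d(x,y,z):
    """tool-axis shift to put the grasp point at x,y,z (tool assumed vertical)"""
    from scipy.spatial.transform import Rotation as Ro
    s=r.read_state(); R=Ro.from_euler("xyz",s["orientation"],degrees=True).as_matrix()
    return (R.T@(np.array([x,y,z-r.pinch_z])-s["tcp_pos"])).round(4), s["orientation"].round(2)
E
python3 - <<'E'
from h import *
im=cv2.imread("pics/t0.png");hsv=cv2.cvtColor(im,cv2.COLOR_BGR2HSV)
red=(((hsv[...,0]<8)|(hsv[...,0]>172))&(hsv[...,1]>90)).astype(np.uint8);red[:255]=0;red[290:]=0;red[:,:225]=0;red[:,265:]=0
x,y,w,h=cv2.boundingRect(red);print("red",x,y,w,h)
c=lambda a,b:(165-.33+a/3,145-.33+b/3)
for n,p,z in[("can",c(73,340),.15),("bottle",(x+w/2-.5,y+h/2-.5),.198),("nozzle",c(233,380),.218),("botbody",c(252,375),.09),("jar",c(428,353),.085),("small",c(604,350),.06)]:
    P=pt("top",*p,z);print(n,P.round(4),"scene base px",np.round(px("scene",[P[0],P[1],0])),"top px",np.round(px("scene",P)))
for k in((43,104),):pass
# size checks and scene cross-check of red collar
print("collar dia", np.linalg.norm(pt("top",x,y+h/2,.196)-pt("top",x+w,y+h/2,.196)))
im=cv2.imread("pics/s0.png");hsv=cv2.cvtColor(im,cv2.COLOR_BGR2HSV)
red=(((hsv[...,0]<8)|(hsv[...,0]>172))&(hsv[...,1]>120)).astype(np.uint8);red[:150]=0;red[180:]=0;red[:,:195]=0;red[:,230:]=0
x,y,w,h=cv2.boundingRect(red);print("scene red",x,y,w,h,pt("scene",x+w/2-.5,y+h/2-.5,.196))
im2=im[140:300,150:420];cv2.imwrite("pics/s0c.png",cv2.resize(im2,None,fx=2.9,fy=2.9,interpolation=cv2.INTER_CUBIC))
E
```

```text
red 234 262 18 19
can [0.4539 0.2588 0.15  ] scene base px [189. 219.] top px [177. 162.]
bottle [0.4334 0.1505 0.198 ] scene base px [224. 243.] top px [212. 163.]
nozzle [0.4335 0.1485 0.218 ] scene base px [224. 243.] top px [212. 153.]
botbody [0.4325 0.1503 0.09  ] scene base px [223. 243.] top px [219. 210.]
jar [0.4499 0.0306 0.085 ] scene base px [279. 259.] top px [278. 228.]
small [ 0.4546 -0.0937  0.06  ] scene base px [338. 282.] top px [341. 261.]
collar dia 0.03201441370160687
scene red 204 160 19 13 [0.4285524  0.14571045 0.196     ]
```

View pics/s0c.png

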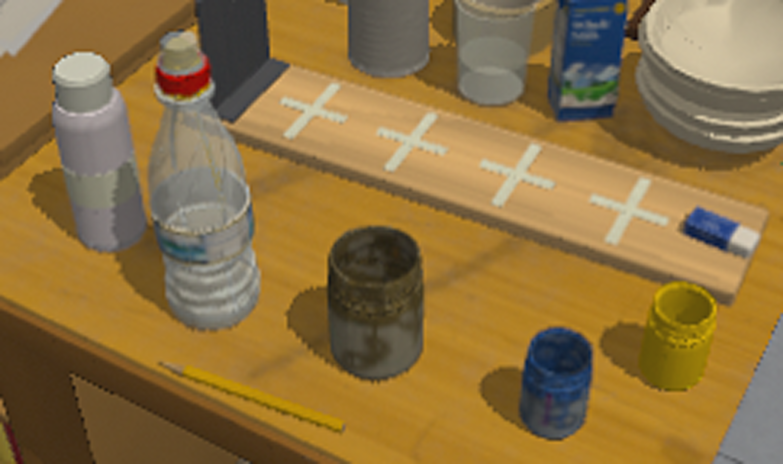

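Call:
servo_tool(
  rows=[
    {"dz":-0.05,"gripper":0},
    {"dz":-0.08},
    {"dx":-0.04,"dy":-0.04,"dz":-0.08,"rz":8},
    {"dx":-0.07,"dy":-0.065,"dz":-0.08,"rz":16},
    {"dx":-0.1,"dy":-0.093,"dz":-0.08,"rz":24},
    {"dx":-0.13,"dy":-0.12,"dz":-0.08,"rz":32},
    {"dx":-0.16,"dy":-0.15,"dz":-0.08,"rz":40},
    {"dx":-0.19,"dy":-0.177,"dz":-0.08,"rz":48},
    {"dx":-0.22,"dy":-0.205,"dz":-0.08,"rz":56},
    {"dx":-0.25,"dy":-0.232,"dz":-0.08,"rz":64.4},
    {"dx":-0.28,"dy":-0.26,"dz":-0.08,"rz":64.4},
    {"dx":-0.31,"dy":-0.288,"dz":-0.08,"rz":64.4},
    {"dx":-0.338,"dy":-0.314,"dz":-0.08,"rz":64.4},
    {"dx":-0.338,"dy":-0.314,"dz":-0.08,"rz":64.4},
    {"dx":-0.338,"dy":-0.314,"dz":-0.08,"rz":64.4},
    {"dx":-0.338,"dy":-0.314,"dz":-0.08,"rz":64.4},
    {"dx":-0.338,"dy":-0.314,"dz":-0.08,"rz":64.4},
  ],
)

```text
invalid input
```

Run:
```python
from h import *
print(d(.4325,.150,.196), r.read_state()["joints"].round(1))
```

```text
(array([-0.3372, -0.3151,  0.0281]), array([-1.7994e+02,  1.0000e-02,  1.5658e+02])) [-69.   23.9  -0.6  92.5   0.3  63.6  -3. ]
```

Call:
servo_tool(
  rows=[
    {"rx":0,"ry":0,"rz":0,"dx":0,"dy":0,"dz":-0.05,"gripper":0},
    {"rx":0,"ry":0,"rz":0,"dx":0,"dy":0,"dz":-0.08,"gripper":0},
    {"rx":0,"ry":0,"rz":8,"dx":-0.034,"dy":-0.031,"dz":-0.08,"gripper":0},
    {"rx":0,"ry":0,"rz":16,"dx":-0.068,"dy":-0.063,"dz":-0.08,"gripper":0},
    {"rx":0,"ry":0,"rz":24,"dx":-0.1,"dy":-0.093,"dz":-0.08,"gripper":0},
    {"rx":0,"ry":0,"rz":40,"dx":-0.17,"dy":-0.157,"dz":-0.08,"gripper":0},
    {"rx":0,"ry":0,"rz":40,"dx":-0.17,"dy":-0.157,"dz":-0.08,"gripper":0},
    {"rx":0,"ry":0,"rz":56,"dx":-0.24,"dy":-0.224,"dz":-0.08,"gripper":0},
    {"rx":0,"ry":0,"rz":56,"dx":-0.24,"dy":-0.224,"dz":-0.08,"gripper":0},
    {"rx":0,"ry":0,"rz":64.4,"dx":-0.337,"dy":-0.315,"dz":-0.08,"gripper":0},
    {"rx":0,"ry":0,"rz":64.4,"dx":-0.337,"dy":-0.315,"dz":-0.08,"gripper":0},
    {"rx":0,"ry":0,"rz":64.4,"dx":-0.337,"dy":-0.315,"dz":-0.08,"gripper":0},
    {"rx":0,"ry":0,"rz":64.4,"dx":-0.337,"dy":-0.315,"dz":-0.08,"gripper":0},
    {"rx":0,"ry":0,"rz":64.4,"dx":-0.337,"dy":-0.315,"dz":-0.08,"gripper":0},
    {"rx":0,"ry":0,"rz":64.4,"dx":-0.337,"dy":-0.315,"dz":-0.08,"gripper":0},
    {"rx":0,"ry":0,"rz":64.4,"dx":-0.337,"dy":-0.315,"dz":-0.08,"gripper":0},
  ],
)

```text
time: 1.7
tcp_pos: [0.4321, 0.1514, 0.2853]
orientation: [-180.0, 0.0, 92.3]
contact_force: [-0.3, 0.4, 0.3]
opening: 0.0941
grip_force: 0.0
```

Run:
```python
from h import *
print(d(.4325,.150,.196), r.read_state()["joints"].round(1))
```

```text
(array([-0.0014,  0.0004,  0.1081]), array([-1.7998e+02,  1.0000e-02,  9.2280e+01])) [-46.3   1.8  23.8 109.8  -0.8  68.6 -19.9]
```

Call:
servo_tool(
  rows=[
    {"rx":0,"ry":0,"rz":0,"dx":-0.001,"dy":0,"dz":0.04,"gripper":0},
    {"rx":0,"ry":0,"rz":0,"dx":-0.001,"dy":0,"dz":0.08,"gripper":0},
    {"rx":0,"ry":0,"rz":0,"dx":-0.001,"dy":0,"dz":0.108,"gripper":0},
    {"rx":0,"ry":0,"rz":0,"dx":-0.001,"dy":0,"dz":0.108,"gripper":0},
    {"rx":0,"ry":0,"rz":0,"dx":-0.001,"dy":0,"dz":0.108,"gripper":140},
    {"rx":0,"ry":0,"rz":0,"dx":-0.001,"dy":0,"dz":0.108,"gripper":140},
    {"rx":0,"ry":0,"rz":0,"dx":-0.001,"dy":0,"dz":0.108,"gripper":255},
    {"rx":0,"ry":0,"rz":0,"dx":-0.001,"dy":0,"dz":0.108,"gripper":255},
    {"rx":0,"ry":0,"rz":0,"dx":-0.001,"dy":0,"dz":0.108,"gripper":255},
    {"rx":0,"ry":0,"rz":0,"dx":-0.001,"dy":0,"dz":0.108,"gripper":255},
    {"rx":0,"ry":0,"rz":0,"dx":-0.001,"dy":0,"dz":0.108,"gripper":255},
    {"rx":0,"ry":0,"rz":0,"dx":-0.001,"dy":0,"dz":0.108,"gripper":255},
    {"rx":0,"ry":0,"rz":0,"dx":-0.001,"dy":0,"dz":0.108,"gripper":255},
  ],
)

```text
time: 3.0
tcp_pos: [0.4325, 0.1495, 0.1775]
orientation: [180.0, 0.0, 92.2]
contact_force: [0.0, 1.2, 1.3]
opening: 0.0303
grip_force: 30.0
```

Run:
```python
from h import *
print(d(*Cm[0],.196+.015))
```

```text
(array([ 0.0411,  0.2071, -0.0147]), array([1.800e+02, 1.000e-02, 9.218e+01]))
```

Call:
servo_tool(
  rows=[
    {"rx":0,"ry":0,"rz":0,"dx":0,"dy":0,"dz":-0.005,"gripper":255},
    {"rx":0,"ry":0,"rz":0,"dx":0,"dy":0,"dz":-0.015,"gripper":255},
    {"rx":0,"ry":0,"rz":0,"dx":0,"dy":0,"dz":-0.03,"gripper":255},
    {"rx":0,"ry":0,"rz":0,"dx":0,"dy":0,"dz":-0.042,"gripper":255},
    {"rx":0,"ry":0,"rz":0,"dx":0,"dy":0,"dz":-0.048,"gripper":255},
    {"rx":0,"ry":0,"rz":0,"dx":0.001,"dy":0.005,"dz":-0.05,"gripper":255},
    {"rx":0,"ry":0,"rz":0,"dx":0.003,"dy":0.015,"dz":-0.05,"gripper":255},
    {"rx":0,"ry":0,"rz":0,"dx":0.006,"dy":0.03,"dz":-0.05,"gripper":255},
    {"rx":0,"ry":0,"rz":0,"dx":0.01,"dy":0.05,"dz":-0.05,"gripper":255},
    {"rx":0,"ry":0,"rz":0,"dx":0.015,"dy":0.075,"dz":-0.05,"gripper":255},
    {"rx":0,"ry":0,"rz":0,"dx":0.02,"dy":0.1,"dz":-0.05,"gripper":255},
    {"rx":0,"ry":0,"rz":0,"dx":0.025,"dy":0.125,"dz":-0.05,"gripper":255},
    {"rx":0,"ry":0,"rz":0,"dx":0.03,"dy":0.15,"dz":-0.05,"gripper":255},
    {"rx":0,"ry":0,"rz":0,"dx":0.034,"dy":0.172,"dz":-0.05,"gripper":255},
    {"rx":0,"ry":0,"rz":0,"dx":0.037,"dy":0.188,"dz":-0.05,"gripper":255},
    {"rx":0,"ry":0,"rz":0,"dx":0.039,"dy":0.198,"dz":-0.05,"gripper":255},
    {"rx":0,"ry":0,"rz":0,"dx":0.041,"dy":0.205,"dz":-0.05,"gripper":255},
    {"rx":0,"ry":0,"rz":0,"dx":0.041,"dy":0.207,"dz":-0.05,"gripper":255},
    {"rx":0,"ry":0,"rz":0,"dx":0.041,"dy":0.207,"dz":-0.05,"gripper":255},
    {"rx":0,"ry":0,"rz":0,"dx":0.041,"dy":0.207,"dz":-0.05,"gripper":255},
  ],
)

```text
time: 5.0
tcp_pos: [0.6374, 0.1983, 0.2276]
orientation: [180.0, -0.0, 92.2]
contact_force: [0.1, -0.1, -1.0]
opening: 0.03
grip_force: 30.0
```

Run:
```python
from h import *
print(d(*Cm[0],.196+.015)); save("scene","s1")
```

```text
(array([0.0002, 0.0005, 0.0354]), array([ 1.800e+02, -1.000e-02,  9.218e+01]))
```

View pics/s1.png

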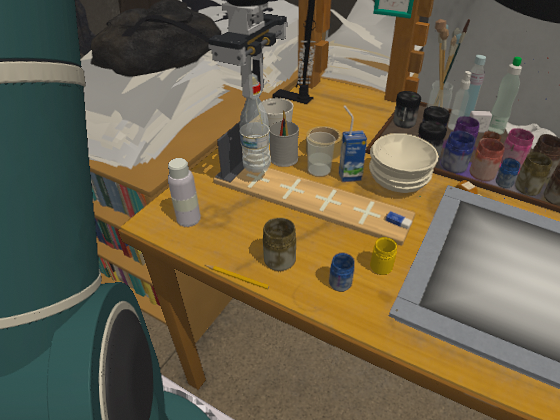

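The bottle hangs upright over the cross next to the bookend, with its base near (257,175). Lowering and releasing.

Call:
servo_tool(
  rows=[
    {"rx":0,"ry":0,"rz":0,"dx":0,"dy":0,"dz":0.01,"gripper":255},
    {"rx":0,"ry":0,"rz":0,"dx":0,"dy":0,"dz":0.02,"gripper":255},
    {"rx":0,"ry":0,"rz":0,"dx":0,"dy":0,"dz":0.028,"gripper":255},
    {"rx":0,"ry":0,"rz":0,"dx":0,"dy":0,"dz":0.032,"gripper":255},
    {"rx":0,"ry":0,"rz":0,"dx":0,"dy":0,"dz":0.034,"gripper":255},
    {"rx":0,"ry":0,"rz":0,"dx":0,"dy":0,"dz":0.0345,"gripper":255},
    {"rx":0,"ry":0,"rz":0,"dx":0,"dy":0,"dz":0.0345,"gripper":255},
  ],
)

```text
time: 5.75
tcp_pos: [0.6379, 0.1983, 0.1931]
orientation: [180.0, 0.0, 92.2]
contact_force: [-0.1, -0.1, -1.1]
opening: 0.0303
grip_force: 30.0
```

Call:
servo_tool(
  rows=[
    {"rx":0,"ry":0,"rz":0,"dx":0,"dy":0,"dz":0.0005,"gripper":255},
    {"rx":0,"ry":0,"rz":0,"dx":0,"dy":0,"dz":0.001,"gripper":255},
    {"rx":0,"ry":0,"rz":0,"dx":0,"dy":0,"dz":0.001,"gripper":255},
  ],
)

```text
time: 6.05
tcp_pos: [0.6381, 0.1984, 0.1925]
orientation: [179.9, -0.0, 92.2]
contact_force: [0.2, -0.0, 3.9]
opening: 0.0304
grip_force: 30.0
```

Contact at z 0.1925. Release and rise.

Call:
servo_tool(
  rows=[
    {"rx":0,"ry":0,"rz":0,"dx":0,"dy":0,"dz":0,"gripper":140},
    {"rx":0,"ry":0,"rz":0,"dx":0,"dy":0,"dz":0,"gripper":100},
    {"rx":0,"ry":0,"rz":0,"dx":0,"dy":0,"dz":0,"gripper":50},
    {"rx":0,"ry":0,"rz":0,"dx":0,"dy":0,"dz":0,"gripper":0},
    {"rx":0,"ry":0,"rz":0,"dx":0,"dy":0,"dz":0,"gripper":0},
    {"rx":0,"ry":0,"rz":0,"dx":0,"dy":0,"dz":0,"gripper":0},
    {"rx":0,"ry":0,"rz":0,"dx":0,"dy":0,"dz":-0.03,"gripper":0},
    {"rx":0,"ry":0,"rz":0,"dx":0,"dy":0,"dz":-0.065,"gripper":0},
    {"rx":0,"ry":0,"rz":0,"dx":0,"dy":0,"dz":-0.09,"gripper":0},
    {"rx":0,"ry":0,"rz":0,"dx":0,"dy":0,"dz":-0.09,"gripper":0},
  ],
)

```text
time: 7.05
tcp_pos: [0.6391, 0.1985, 0.2857]
orientation: [179.7, -0.1, 92.2]
contact_force: [0.1, 0.4, 0.2]
opening: 0.0936
grip_force: 0.0
```

Run:
```python
from h import *
print(d(.4539,.2588,.085)); save("scene","s2")
im=cv2.imread("pics/s2.png");cv2.imwrite("pics/s2c.png",cv2.resize(im[60:240,160:360],None,fx=2.5,fy=2.5))
```

```text
(array([ 0.067 , -0.1838,  0.2187]), array([ 1.7972e+02, -9.0000e-02,  9.2170e+01]))
```

View pics/s2c.png

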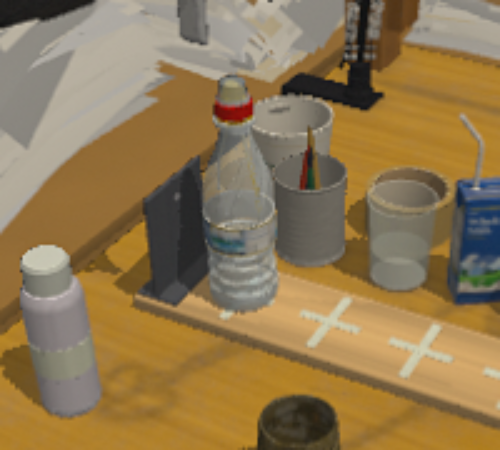

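The bottle (crop 240,200) stands upright on its cross. Next is the spray can.

Call:
servo_tool(
  rows=[
    {"rx":0,"ry":0,"rz":0,"dx":0.017,"dy":-0.046,"dz":0,"gripper":0},
    {"rx":0,"ry":0,"rz":0,"dx":0.034,"dy":-0.092,"dz":0,"gripper":0},
    {"rx":0,"ry":0,"rz":0,"dx":0.05,"dy":-0.138,"dz":0,"gripper":0},
    {"rx":0,"ry":0,"rz":0,"dx":0.067,"dy":-0.184,"dz":0,"gripper":0},
    {"rx":0,"ry":0,"rz":0,"dx":0.067,"dy":-0.184,"dz":0,"gripper":0},
    {"rx":0,"ry":0,"rz":0,"dx":0.067,"dy":-0.184,"dz":0,"gripper":0},
    {"rx":0,"ry":0,"rz":0,"dx":0.067,"dy":-0.184,"dz":0.04,"gripper":0},
    {"rx":0,"ry":0,"rz":0,"dx":0.067,"dy":-0.184,"dz":0.08,"gripper":0},
    {"rx":0,"ry":0,"rz":0,"dx":0.067,"dy":-0.184,"dz":0.1,"gripper":0},
  ],
)

```text
time: 8.0
tcp_pos: [0.4512, 0.2567, 0.1785]
orientation: [-179.9, 0.2, 92.1]
contact_force: [-0.3, 0.7, 0.8]
opening: 0.094
grip_force: 0.0
```

Run:
```python
from h import *
print(d(.4539,.2588,.085))
```

```text
(array([0.0023, 0.0031, 0.1123]), array([-1.7985e+02,  1.6000e-01,  9.2080e+01]))
```

Call:
servo_tool(
  rows=[
    {"rx":0,"ry":0,"rz":0,"dx":0.001,"dy":0.001,"dz":0.03,"gripper":0},
    {"rx":0,"ry":0,"rz":0,"dx":0.001,"dy":0.001,"dz":0.06,"gripper":0},
    {"rx":0,"ry":0,"rz":0,"dx":0.001,"dy":0.001,"dz":0.09,"gripper":0},
    {"rx":0,"ry":0,"rz":0,"dx":0.001,"dy":0.001,"dz":0.118,"gripper":0},
    {"rx":0,"ry":0,"rz":0,"dx":0.001,"dy":0.001,"dz":0.118,"gripper":0},
    {"rx":0,"ry":0,"rz":0,"dx":0.001,"dy":0.001,"dz":0.118,"gripper":90},
    {"rx":0,"ry":0,"rz":0,"dx":0.001,"dy":0.001,"dz":0.118,"gripper":90},
    {"rx":0,"ry":0,"rz":0,"dx":0.001,"dy":0.001,"dz":0.118,"gripper":255},
    {"rx":0,"ry":0,"rz":0,"dx":0.001,"dy":0.001,"dz":0.118,"gripper":255},
    {"rx":0,"ry":0,"rz":0,"dx":0.001,"dy":0.001,"dz":0.118,"gripper":255},
    {"rx":0,"ry":0,"rz":0,"dx":0.001,"dy":0.001,"dz":0.118,"gripper":255},
    {"rx":0,"ry":0,"rz":0,"dx":0.001,"dy":0.001,"dz":0.118,"gripper":255},
  ],
)

```text
time: 9.2
tcp_pos: [0.4526, 0.2594, 0.0643]
orientation: [180.0, -0.0, 92.2]
contact_force: [-0.5, -1.1, 5.8]
opening: 0.0513
grip_force: 29.9
```

Run:
```python
from h import *
s=r.read_state();print(s["tcp_pos"],d(*Cm[1],s["tcp_pos"][2]+.0188+.015))
```

```text
[0.45255306 0.25944141 0.06433159] (array([-0.1579,  0.183 , -0.015 ]), array([ 1.7997e+02, -2.0000e-02,  9.2180e+01]))
```

Call:
servo_tool(
  rows=[
    {"rx":0,"ry":0,"rz":0,"dx":0,"dy":0,"dz":-0.01,"gripper":255},
    {"rx":0,"ry":0,"rz":0,"dx":0,"dy":0,"dz":-0.03,"gripper":255},
    {"rx":0,"ry":0,"rz":0,"dx":0,"dy":0,"dz":-0.045,"gripper":255},
    {"rx":0,"ry":0,"rz":0,"dx":-0.01,"dy":0,"dz":-0.05,"gripper":255},
    {"rx":0,"ry":0,"rz":0,"dx":-0.035,"dy":0,"dz":-0.05,"gripper":255},
    {"rx":0,"ry":0,"rz":0,"dx":-0.065,"dy":0,"dz":-0.05,"gripper":255},
    {"rx":0,"ry":0,"rz":0,"dx":-0.095,"dy":0,"dz":-0.05,"gripper":255},
    {"rx":0,"ry":0,"rz":0,"dx":-0.125,"dy":0,"dz":-0.05,"gripper":255},
    {"rx":0,"ry":0,"rz":0,"dx":-0.148,"dy":0,"dz":-0.05,"gripper":255},
    {"rx":0,"ry":0,"rz":0,"dx":-0.158,"dy":0,"dz":-0.05,"gripper":255},
    {"rx":0,"ry":0,"rz":0,"dx":-0.158,"dy":0.01,"dz":-0.05,"gripper":255},
    {"rx":0,"ry":0,"rz":0,"dx":-0.158,"dy":0.035,"dz":-0.05,"gripper":255},
    {"rx":0,"ry":0,"rz":0,"dx":-0.158,"dy":0.065,"dz":-0.05,"gripper":255},
    {"rx":0,"ry":0,"rz":0,"dx":-0.158,"dy":0.095,"dz":-0.05,"gripper":255},
    {"rx":0,"ry":0,"rz":0,"dx":-0.158,"dy":0.125,"dz":-0.05,"gripper":255},
    {"rx":0,"ry":0,"rz":0,"dx":-0.158,"dy":0.155,"dz":-0.05,"gripper":255},
    {"rx":0,"ry":0,"rz":0,"dx":-0.158,"dy":0.175,"dz":-0.05,"gripper":255},
    {"rx":0,"ry":0,"rz":0,"dx":-0.158,"dy":0.183,"dz":-0.05,"gripper":255},
    {"rx":0,"ry":0,"rz":0,"dx":-0.158,"dy":0.183,"dz":-0.05,"gripper":255},
    {"rx":0,"ry":0,"rz":0,"dx":-0.158,"dy":0.183,"dz":-0.05,"gripper":255},
  ],
)

```text
time: 11.2
tcp_pos: [0.6404, 0.1088, 0.1136]
orientation: [-180.0, 0.0, 92.2]
contact_force: [-0.5, -0.5, -1.9]
opening: 0.0514
grip_force: 29.9
```

Run:
```python
from h import *
print(d(*Cm[1],.0643+.0188+.015))
```

```text
(array([-0.0002,  0.001 ,  0.0343]), array([-179.95,    0.  ,   92.21]))
```

Call:
servo_tool(
  rows=[
    {"rx":0,"ry":0,"rz":0,"dx":0,"dy":0,"dz":0.01,"gripper":255},
    {"rx":0,"ry":0,"rz":0,"dx":0,"dy":0,"dz":0.02,"gripper":255},
    {"rx":0,"ry":0,"rz":0,"dx":0,"dy":0,"dz":0.028,"gripper":255},
    {"rx":0,"ry":0,"rz":0,"dx":0,"dy":0,"dz":0.032,"gripper":255},
    {"rx":0,"ry":0,"rz":0,"dx":0,"dy":0,"dz":0.034,"gripper":255},
    {"rx":0,"ry":0,"rz":0,"dx":0,"dy":0,"dz":0.035,"gripper":255},
    {"rx":0,"ry":0,"rz":0,"dx":0,"dy":0,"dz":0.035,"gripper":255},
  ],
)

```text
time: 11.9
tcp_pos: [0.6414, 0.1083, 0.0792]
orientation: [180.0, -0.0, 92.2]
contact_force: [0.5, 0.5, -1.7]
opening: 0.051
grip_force: 30.0
```

Call:
servo_tool(
  rows=[
    {"rx":0,"ry":0,"rz":0,"dx":0,"dy":0,"dz":0.0005,"gripper":255},
    {"rx":0,"ry":0,"rz":0,"dx":0,"dy":0,"dz":0.001,"gripper":255},
    {"rx":0,"ry":0,"rz":0,"dx":0,"dy":0,"dz":0.001,"gripper":255},
  ],
)

```text
time: 12.2
tcp_pos: [0.6416, 0.1084, 0.0791]
orientation: [179.9, -0.0, 92.2]
contact_force: [-3.4, -0.1, 12.2]
opening: 0.0513
grip_force: 30.0
```

Call:
servo_tool(
  rows=[
    {"rx":0,"ry":0,"rz":0,"dx":0,"dy":0,"dz":0,"gripper":90},
    {"rx":0,"ry":0,"rz":0,"dx":0,"dy":0,"dz":0,"gripper":60},
    {"rx":0,"ry":0,"rz":0,"dx":0,"dy":0,"dz":0,"gripper":0},
    {"rx":0,"ry":0,"rz":0,"dx":0,"dy":0,"dz":0,"gripper":0},
    {"rx":0,"ry":0,"rz":0,"dx":0,"dy":0,"dz":0,"gripper":0},
    {"rx":0,"ry":0,"rz":0,"dx":0,"dy":0,"dz":0,"gripper":0},
    {"rx":0,"ry":0,"rz":0,"dx":0,"dy":0,"dz":-0.03,"gripper":0},
    {"rx":0,"ry":0,"rz":0,"dx":0,"dy":0,"dz":-0.07,"gripper":0},
    {"rx":0,"ry":0,"rz":0,"dx":0,"dy":0,"dz":-0.11,"gripper":0},
    {"rx":0,"ry":0,"rz":0,"dx":0,"dy":0,"dz":-0.13,"gripper":0},
    {"rx":0,"ry":0,"rz":0,"dx":0,"dy":0,"dz":-0.13,"gripper":0},
    {"rx":0,"ry":0,"rz":0,"dx":0,"dy":0,"dz":-0.13,"gripper":0},
  ],
)

```text
time: 13.4
tcp_pos: [0.6411, 0.1085, 0.2078]
orientation: [180.0, -0.0, 92.2]
contact_force: [0.2, 0.1, -0.7]
opening: 0.0937
grip_force: 0.0
```

Run:
```python
from h import *
print(d(.4499,.0306,.062)); save("scene","s3")
im=cv2.imread("pics/s3.png");cv2.imwrite("pics/s3c.png",cv2.resize(im[60:300,160:420],None,fx=2.2,fy=2.2))
```

```text
(array([-0.0705, -0.194 ,  0.1645]), array([ 1.7999e+02, -1.0000e-02,  9.2180e+01]))
```

View pics/s3c.png

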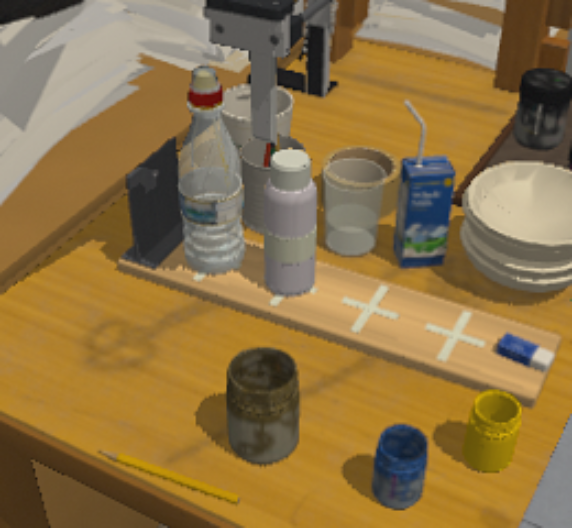

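The bottle and can stand upright on the first two crosses. Now the larger jar.

Call:
servo_tool(
  rows=[
    {"rx":0,"ry":0,"rz":0,"dx":-0.017,"dy":-0.045,"dz":0,"gripper":0},
    {"rx":0,"ry":0,"rz":0,"dx":-0.034,"dy":-0.09,"dz":0,"gripper":0},
    {"rx":0,"ry":0,"rz":0,"dx":-0.051,"dy":-0.14,"dz":0,"gripper":0},
    {"rx":0,"ry":0,"rz":0,"dx":-0.065,"dy":-0.18,"dz":0,"gripper":0},
    {"rx":0,"ry":0,"rz":0,"dx":-0.0705,"dy":-0.194,"dz":0,"gripper":0},
    {"rx":0,"ry":0,"rz":0,"dx":-0.0705,"dy":-0.194,"dz":0,"gripper":0},
    {"rx":0,"ry":0,"rz":0,"dx":-0.0705,"dy":-0.194,"dz":0,"gripper":0},
    {"rx":0,"ry":0,"rz":0,"dx":-0.0705,"dy":-0.194,"dz":0.04,"gripper":0},
    {"rx":0,"ry":0,"rz":0,"dx":-0.0705,"dy":-0.194,"dz":0.08,"gripper":0},
    {"rx":0,"ry":0,"rz":0,"dx":-0.0705,"dy":-0.194,"dz":0.11,"gripper":0},
    {"rx":0,"ry":0,"rz":0,"dx":-0.0705,"dy":-0.194,"dz":0.14,"gripper":0},
    {"rx":0,"ry":0,"rz":0,"dx":-0.0705,"dy":-0.194,"dz":0.164,"gripper":0},
    {"rx":0,"ry":0,"rz":0,"dx":-0.0705,"dy":-0.194,"dz":0.164,"gripper":0},
    {"rx":0,"ry":0,"rz":0,"dx":-0.0705,"dy":-0.194,"dz":0.164,"gripper":70},
    {"rx":0,"ry":0,"rz":0,"dx":-0.0705,"dy":-0.194,"dz":0.164,"gripper":70},
    {"rx":0,"ry":0,"rz":0,"dx":-0.0705,"dy":-0.194,"dz":0.164,"gripper":255},
    {"rx":0,"ry":0,"rz":0,"dx":-0.0705,"dy":-0.194,"dz":0.164,"gripper":255},
    {"rx":0,"ry":0,"rz":0,"dx":-0.0705,"dy":-0.194,"dz":0.164,"gripper":255},
    {"rx":0,"ry":0,"rz":0,"dx":-0.0705,"dy":-0.194,"dz":0.164,"gripper":255},
  ],
)

```text
time: 15.35
tcp_pos: [0.4503, 0.0308, 0.0446]
orientation: [180.0, -0.0, 92.2]
contact_force: [-2.4, -0.1, 9.1]
opening: 0.0616
grip_force: 30.0
```

Run:
```python
from h import *
s=r.read_state();print(s["tcp_pos"],d(*Cm[2],s["tcp_pos"][2]+.0188+.015))
```

```text
[0.45032179 0.03075388 0.04459175] (array([-0.0194,  0.194 , -0.0149]), array([ 1.7996e+02, -3.0000e-02,  9.2180e+01]))
```

Call:
servo_tool(
  rows=[
    {"rx":0,"ry":0,"rz":0,"dx":0,"dy":0,"dz":-0.01,"gripper":255},
    {"rx":0,"ry":0,"rz":0,"dx":0,"dy":0,"dz":-0.03,"gripper":255},
    {"rx":0,"ry":0,"rz":0,"dx":-0.005,"dy":0,"dz":-0.045,"gripper":255},
    {"rx":0,"ry":0,"rz":0,"dx":-0.015,"dy":0,"dz":-0.05,"gripper":255},
    {"rx":0,"ry":0,"rz":0,"dx":-0.0195,"dy":0.01,"dz":-0.05,"gripper":255},
    {"rx":0,"ry":0,"rz":0,"dx":-0.0195,"dy":0.035,"dz":-0.05,"gripper":255},
    {"rx":0,"ry":0,"rz":0,"dx":-0.0195,"dy":0.065,"dz":-0.05,"gripper":255},
    {"rx":0,"ry":0,"rz":0,"dx":-0.0195,"dy":0.1,"dz":-0.05,"gripper":255},
    {"rx":0,"ry":0,"rz":0,"dx":-0.0195,"dy":0.135,"dz":-0.05,"gripper":255},
    {"rx":0,"ry":0,"rz":0,"dx":-0.0195,"dy":0.165,"dz":-0.05,"gripper":255},
    {"rx":0,"ry":0,"rz":0,"dx":-0.0195,"dy":0.185,"dz":-0.05,"gripper":255},
    {"rx":0,"ry":0,"rz":0,"dx":-0.0195,"dy":0.194,"dz":-0.05,"gripper":255},
    {"rx":0,"ry":0,"rz":0,"dx":-0.0195,"dy":0.194,"dz":-0.05,"gripper":255},
    {"rx":0,"ry":0,"rz":0,"dx":-0.0195,"dy":0.194,"dz":-0.05,"gripper":255},
    {"rx":0,"ry":0,"rz":0,"dx":-0.0195,"dy":0.194,"dz":-0.035,"gripper":255},
    {"rx":0,"ry":0,"rz":0,"dx":-0.0195,"dy":0.194,"dz":-0.023,"gripper":255},
    {"rx":0,"ry":0,"rz":0,"dx":-0.0195,"dy":0.194,"dz":-0.017,"gripper":255},
    {"rx":0,"ry":0,"rz":0,"dx":-0.0195,"dy":0.194,"dz":-0.015,"gripper":255},
    {"rx":0,"ry":0,"rz":0,"dx":-0.0195,"dy":0.194,"dz":-0.015,"gripper":255},
  ],
)

```text
time: 17.25
tcp_pos: [0.6439, 0.0185, 0.0589]
orientation: [-179.9, -0.0, 92.2]
contact_force: [-4.4, 0.9, 7.0]
opening: 0.0615
grip_force: 30.0
```

Run:
```python
from h import *
print(d(*Cm[2],.0446+.0188+.015))
```

```text
(array([ 0.0002,  0.0011, -0.0007]), array([-1.7992e+02, -2.0000e-02,  9.2170e+01]))
```

In contact. Release and rise.

Call:
servo_tool(
  rows=[
    {"rx":0,"ry":0,"rz":0,"dx":0,"dy":0,"dz":0,"gripper":70},
    {"rx":0,"ry":0,"rz":0,"dx":0,"dy":0,"dz":0,"gripper":40},
    {"rx":0,"ry":0,"rz":0,"dx":0,"dy":0,"dz":0,"gripper":0},
    {"rx":0,"ry":0,"rz":0,"dx":0,"dy":0,"dz":0,"gripper":0},
    {"rx":0,"ry":0,"rz":0,"dx":0,"dy":0,"dz":0,"gripper":0},
    {"rx":0,"ry":0,"rz":0,"dx":0,"dy":0,"dz":-0.03,"gripper":0},
    {"rx":0,"ry":0,"rz":0,"dx":0,"dy":0,"dz":-0.07,"gripper":0},
    {"rx":0,"ry":0,"rz":0,"dx":0,"dy":0,"dz":-0.1,"gripper":0},
    {"rx":0,"ry":0,"rz":0,"dx":0,"dy":0,"dz":-0.1,"gripper":0},
    {"rx":0,"ry":0,"rz":0,"dx":0,"dy":0,"dz":-0.1,"gripper":0},
  ],
)

```text
time: 18.25
tcp_pos: [0.6447, 0.0186, 0.1592]
orientation: [180.0, -0.0, 92.2]
contact_force: [-0.2, -0.5, -0.8]
opening: 0.094
grip_force: 0.0
```

Run:
```python
from h import *
print(d(.4545,-.0940,.045), r.read_state()["joints"].round(1))
```

```text
(array([-0.1053, -0.1945,  0.1328]), array([ 1.7995e+02, -1.0000e-02,  9.2190e+01])) [-23.6  30.6  26.8  92.7 -15.3  60.4   9.8]
```

Call:
servo_tool(
  rows=[
    {"rx":0,"ry":0,"rz":0,"dx":-0.02,"dy":-0.037,"dz":0,"gripper":0},
    {"rx":0,"ry":0,"rz":0,"dx":-0.042,"dy":-0.078,"dz":0,"gripper":0},
    {"rx":0,"ry":0,"rz":0,"dx":-0.064,"dy":-0.12,"dz":0,"gripper":0},
    {"rx":0,"ry":0,"rz":0,"dx":-0.086,"dy":-0.16,"dz":0,"gripper":0},
    {"rx":0,"ry":0,"rz":0,"dx":-0.1053,"dy":-0.1945,"dz":0,"gripper":0},
    {"rx":0,"ry":0,"rz":0,"dx":-0.1053,"dy":-0.1945,"dz":0,"gripper":0},
    {"rx":0,"ry":0,"rz":0,"dx":-0.1053,"dy":-0.1945,"dz":0,"gripper":0},
    {"rx":0,"ry":0,"rz":0,"dx":-0.1053,"dy":-0.1945,"dz":0,"gripper":0},
    {"rx":0,"ry":0,"rz":0,"dx":-0.1053,"dy":-0.1945,"dz":0.035,"gripper":0},
    {"rx":0,"ry":0,"rz":0,"dx":-0.1053,"dy":-0.1945,"dz":0.07,"gripper":0},
    {"rx":0,"ry":0,"rz":0,"dx":-0.1053,"dy":-0.1945,"dz":0.105,"gripper":0},
    {"rx":0,"ry":0,"rz":0,"dx":-0.1053,"dy":-0.1945,"dz":0.13,"gripper":0},
    {"rx":0,"ry":0,"rz":0,"dx":-0.1053,"dy":-0.1945,"dz":0.13,"gripper":0},
    {"rx":0,"ry":0,"rz":0,"dx":-0.1053,"dy":-0.1945,"dz":0.13,"gripper":110},
    {"rx":0,"ry":0,"rz":0,"dx":-0.1053,"dy":-0.1945,"dz":0.13,"gripper":110},
    {"rx":0,"ry":0,"rz":0,"dx":-0.1053,"dy":-0.1945,"dz":0.13,"gripper":110},
    {"rx":0,"ry":0,"rz":0,"dx":-0.1053,"dy":-0.1945,"dz":0.13,"gripper":255},
    {"rx":0,"ry":0,"rz":0,"dx":-0.1053,"dy":-0.1945,"dz":0.13,"gripper":255},
    {"rx":0,"ry":0,"rz":0,"dx":-0.1053,"dy":-0.1945,"dz":0.13,"gripper":255},
    {"rx":0,"ry":0,"rz":0,"dx":-0.1053,"dy":-0.1945,"dz":0.13,"gripper":255},
  ],
)

```text
time: 20.25
tcp_pos: [0.4543, -0.0942, 0.0291]
orientation: [180.0, 0.0, 92.2]
contact_force: [-1.0, 0.5, 3.3]
opening: 0.0428
grip_force: 30.0
```

Run:
```python
from h import *
s=r.read_state();print(s["tcp_pos"],d(*Cm[3],s["tcp_pos"][2]+.0188+.015))
```

```text
[ 0.45428439 -0.09418012  0.02909755] (array([ 0.0156,  0.1948, -0.015 ]), array([179.99,   0.  ,  92.17]))
```

Call:
servo_tool(
  rows=[
    {"rx":0,"ry":0,"rz":0,"dx":0,"dy":0,"dz":-0.01,"gripper":255},
    {"rx":0,"ry":0,"rz":0,"dx":0,"dy":0,"dz":-0.035,"gripper":255},
    {"rx":0,"ry":0,"rz":0,"dx":0.005,"dy":0,"dz":-0.06,"gripper":255},
    {"rx":0,"ry":0,"rz":0,"dx":0.012,"dy":0,"dz":-0.07,"gripper":255},
    {"rx":0,"ry":0,"rz":0,"dx":0.0155,"dy":0.01,"dz":-0.07,"gripper":255},
    {"rx":0,"ry":0,"rz":0,"dx":0.0155,"dy":0.035,"dz":-0.07,"gripper":255},
    {"rx":0,"ry":0,"rz":0,"dx":0.0155,"dy":0.065,"dz":-0.07,"gripper":255},
    {"rx":0,"ry":0,"rz":0,"dx":0.0155,"dy":0.1,"dz":-0.07,"gripper":255},
    {"rx":0,"ry":0,"rz":0,"dx":0.0155,"dy":0.135,"dz":-0.07,"gripper":255},
    {"rx":0,"ry":0,"rz":0,"dx":0.0155,"dy":0.165,"dz":-0.07,"gripper":255},
    {"rx":0,"ry":0,"rz":0,"dx":0.0155,"dy":0.185,"dz":-0.07,"gripper":255},
    {"rx":0,"ry":0,"rz":0,"dx":0.0155,"dy":0.195,"dz":-0.07,"gripper":255},
    {"rx":0,"ry":0,"rz":0,"dx":0.0155,"dy":0.195,"dz":-0.07,"gripper":255},
    {"rx":0,"ry":0,"rz":0,"dx":0.0155,"dy":0.195,"dz":-0.055,"gripper":255},
    {"rx":0,"ry":0,"rz":0,"dx":0.0155,"dy":0.195,"dz":-0.037,"gripper":255},
    {"rx":0,"ry":0,"rz":0,"dx":0.0155,"dy":0.195,"dz":-0.023,"gripper":255},
    {"rx":0,"ry":0,"rz":0,"dx":0.0155,"dy":0.195,"dz":-0.017,"gripper":255},
    {"rx":0,"ry":0,"rz":0,"dx":0.0155,"dy":0.195,"dz":-0.015,"gripper":255},
    {"rx":0,"ry":0,"rz":0,"dx":0.0155,"dy":0.195,"dz":-0.015,"gripper":255},
    {"rx":0,"ry":0,"rz":0,"dx":0.0155,"dy":0.195,"dz":-0.0145,"gripper":255},
  ],
)

```text
time: 22.25
tcp_pos: [0.6485, -0.0714, 0.0438]
orientation: [180.0, -0.0, 92.2]
contact_force: [-5.2, -0.2, 12.4]
opening: 0.0425
grip_force: 30.0
```

Call:
servo_tool(
  rows=[
    {"rx":0,"ry":0,"rz":0,"dx":0,"dy":0,"dz":0,"gripper":110},
    {"rx":0,"ry":0,"rz":0,"dx":0,"dy":0,"dz":0,"gripper":80},
    {"rx":0,"ry":0,"rz":0,"dx":0,"dy":0,"dz":0,"gripper":0},
    {"rx":0,"ry":0,"rz":0,"dx":0,"dy":0,"dz":0,"gripper":0},
    {"rx":0,"ry":0,"rz":0,"dx":0,"dy":0,"dz":0,"gripper":0},
    {"rx":0,"ry":0,"rz":0,"dx":0,"dy":0,"dz":0,"gripper":0},
    {"rx":0,"ry":0,"rz":0,"dx":0,"dy":0,"dz":-0.03,"gripper":0},
    {"rx":0,"ry":0,"rz":0,"dx":0,"dy":0,"dz":-0.07,"gripper":0},
    {"rx":0,"ry":0,"rz":0,"dx":0,"dy":0,"dz":-0.11,"gripper":0},
    {"rx":0,"ry":0,"rz":0,"dx":0,"dy":-0.04,"dz":-0.13,"gripper":0},
    {"rx":0,"ry":0,"rz":0,"dx":0,"dy":-0.08,"dz":-0.13,"gripper":0},
    {"rx":0,"ry":0,"rz":0,"dx":0,"dy":-0.12,"dz":-0.13,"gripper":0},
    {"rx":0,"ry":0,"rz":0,"dx":0,"dy":-0.16,"dz":-0.13,"gripper":0},
    {"rx":0,"ry":0,"rz":0,"dx":0,"dy":-0.2,"dz":-0.13,"gripper":0},
    {"rx":0,"ry":0,"rz":0,"dx":0,"dy":-0.22,"dz":-0.13,"gripper":0},
    {"rx":0,"ry":0,"rz":0,"dx":0,"dy":-0.22,"dz":-0.13,"gripper":0},
    {"rx":0,"ry":0,"rz":0,"dx":0,"dy":-0.22,"dz":-0.13,"gripper":0},
    {"rx":0,"ry":0,"rz":0,"dx":0,"dy":-0.22,"dz":-0.13,"gripper":0},
  ],
)

```text
time: 24.05
tcp_pos: [0.4296, -0.0796, 0.1736]
orientation: [180.0, 0.0, 92.2]
contact_force: [-0.8, -0.7, 0.2]
opening: 0.094
grip_force: 0.0
```

Run:
```python
from h import *
a=save("scene","s4")[100:260,190:430];b=save("top","t4")[130:230,170:410]
o=np.vstack([cv2.resize(a,(720,360)),cv2.resize(b,(576,240)) if 0 else np.pad(cv2.resize(b,(576,240)),((0,0),(0,144),(0,0)))])
cv2.imwrite("pics/f.png",o[:,:,::-1])
for q,z in zip(Cm,(.218,.165,.104,.079)): print([round(c,1) for c in px("top",[*q,z+(.015 if z==.218 else 0)])], end=" ")
```

```text
[np.float64(216.5), np.float64(152.6)] [np.float64(269.8), np.float64(160.9)] [np.float64(314.8), np.float64(167.2)] [np.float64(356.6), np.float64(168.8)]
```

View pics/f.png

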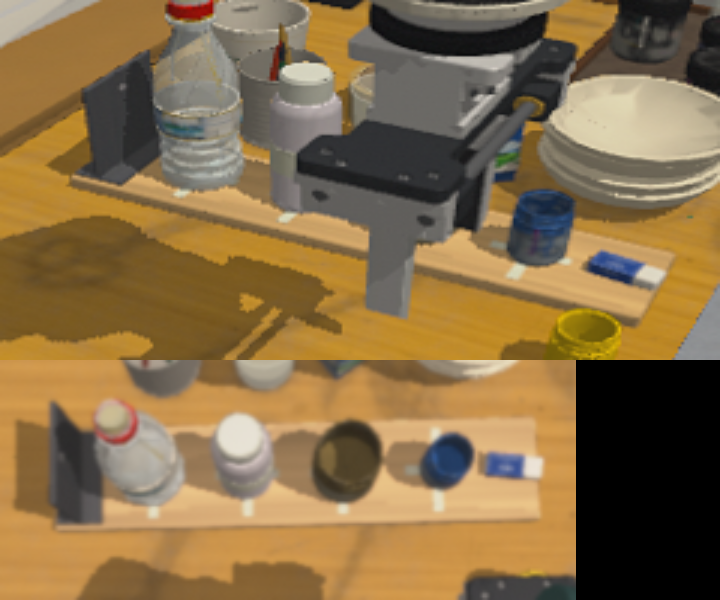

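The final views show all four upright and centred within about 5 mm: nozzle (219,154), cap (271,162), jar rim (315,170) and small jar (357,171) in the top view. The gripper is clear, so I'm handing in.

```bash
python3 -c "
from rig import r
print(r.close_job())"
```

```text
the job is handed in; nothing more can be done
None
```

I've handed the job in at about 24 s: from the bookend outward, the bottle, spray can, larger jar and small blue jar stand upright on their crosses, each within about 5 mm in the last pictures, and the gripper is clear; the judge's verdict wasn't shown.

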